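# Scoop ice from the tub into the serving bucket

## Task

Pick up the scoop and use it to move at least four of the ice cubes from the long steel tub into the round steel bucket. The gripper itself must not touch the ice, no cube may end up anywhere but in the tub or the bucket, and the bucket should stay standing about where it is. Then put the scoop back flat on its wooden board, let go, and leave the tamper, the paper cup and the milk pitcher alone.

Things in the scene. Friction and masses are not known exactly. Their poses are not given: they have to be found in the camera images.
- scoop: Aluminium ice scoop, about 0.13 kg, lying on the board. Origin: centre of the underside of its flat floor; x to the open front lip, z up. Floor 90 by 90, 2 thick. Side walls 2.5 thick, 34 high from the back to x = -4, then sloping down to nothing at x = 26; back wall 34 high at x = -45. Black bar handle, 22 wide (y), 18 thick, from x = -46, z = 26 back and up at 50 degrees for 110 mm.
- scoop_grip (a point): Point on the handle's centre line 75 mm up the bar: x = -94, z = 83 in the scoop's frame. The bar goes on 35 mm beyond it. Axes as the scoop's.
- scoop_lip (a point): Middle of the front lip's lower edge: x = +45, z = 0 in the scoop's frame. Axes as the scoop's.
- scoop_load (a point): Point in the middle of the scoop's bowl, 15 mm above its underside: x = 0, z = 15. Axes as the scoop's.
- tub: Fixed open steel tub, 268 (x) by 106 (y) by 64 high; walls and floor 4 thick: inside 260 by 98, 60 deep, inner floor at z = 4. A thin rim flange overhangs by 11. Origin: centre of the underside. The ice lies in one layer on its floor, at the start in its +x half; the -x half is empty.
- bucket: Loose round steel ice bucket, 0.6 kg, 85 high, 112 across at the foot and 136 across at the rim, wall 3, floor 4. Origin: centre of the underside, z up.
- board: Fixed dark wooden board, 200 (x) by 120 (y) by 16 thick, on which the scoop lies. Origin: centre of the underside; its top is at z = 16.
- ice0: Ice cube, 25 mm, edges rounded by 6 mm, 14 g, slippery (friction about 0.15). Origin: its centre.
- ice1: Ice cube, 25 mm, edges rounded by 6 mm, 14 g, slippery (friction about 0.15). Origin: its centre.
- ice2: Ice cube, 25 mm, edges rounded by 6 mm, 14 g, slippery (friction about 0.15). Origin: its centre.
- ice3: Ice cube, 25 mm, edges rounded by 6 mm, 14 g, slippery (friction about 0.15). Origin: its centre.
- ice4: Ice cube, 25 mm, edges rounded by 6 mm, 14 g, slippery (friction about 0.15). Origin: its centre.
- ice5: Ice cube, 25 mm, edges rounded by 6 mm, 14 g, slippery (friction about 0.15). Origin: its centre.
- tamper: Steel coffee tamper standing on its base, 58 across, 88 high. Origin: centre of the underside. Bystander.
- cups: Paper cup, 78 across the rim, 90 high. Origin: centre of the underside. Bystander.
- pitcher: Small steel milk pitcher, 80 across, 100 high, with a handle. Origin: centre of the underside. Bystander.
Things that resemble listed ones, but are neither listed nor needed, are in the scene too. There is more than one size of the board; the job needs the larger. What is shaped like the scoop but red is not meant.

How it is judged:
On the way, in this order (a step that is already met when the one before it is completed fails the run):
1. ice is carried in the scoop, above the tub's rim (((distance between ice0 and scoop_load below 0.055 m and height (world z) of ice0 above 0.085 m) or (distance between ice1 and scoop_load below 0.055 m and height (world z) of ice1 above 0.085 m) or (distance between ice2 and scoop_load below 0.055 m and height (world z) of ice2 above 0.085 m) or (distance between ice3 and scoop_load below 0.055 m and height (world z) of ice3 above 0.085 m) or (distance between ice4 and scoop_load below 0.055 m and height (world z) of ice4 above 0.085 m) or (distance between ice5 and scoop_load below 0.055 m and height (world z) of ice5 above 0.085 m))), for 0.2 s.
2. at least four cubes are in the bucket (((horizontal distance between each of ice0, ice1, ice2, ice3 and bucket below 0.06 m and z of each of ice0, ice1, ice2, ice3 in the frame of bucket below 0.085 m) or (horizontal distance between each of ice0, ice1, ice2, ice4 and bucket below 0.06 m and z of each of ice0, ice1, ice2, ice4 in the frame of bucket below 0.085 m) or (horizontal distance between each of ice0, ice1, ice2, ice5 and bucket below 0.06 m and z of each of ice0, ice1, ice2, ice5 in the frame of bucket below 0.085 m) or (horizontal distance between each of ice0, ice1, ice3, ice4 and bucket below 0.06 m and z of each of ice0, ice1, ice3, ice4 in the frame of bucket below 0.085 m) or (horizontal distance between each of ice0, ice1, ice3, ice5 and bucket below 0.06 m and z of each of ice0, ice1, ice3, ice5 in the frame of bucket below 0.085 m) or (horizontal distance between each of ice0, ice1, ice4, ice5 and bucket below 0.06 m and z of each of ice0, ice1, ice4, ice5 in the frame of bucket below 0.085 m) or (horizontal distance between each of ice0, ice2, ice3, ice4 and bucket below 0.06 m and z of each of ice0, ice2, ice3, ice4 in the frame of bucket below 0.085 m) or (horizontal distance between each of ice0, ice2, ice3, ice5 and bucket below 0.06 m and z of each of ice0, ice2, ice3, ice5 in the frame of bucket below 0.085 m) or (horizontal distance between each of ice0, ice2, ice4, ice5 and bucket below 0.06 m and z of each of ice0, ice2, ice4, ice5 in the frame of bucket below 0.085 m) or (horizontal distance between each of ice0, ice3, ice4, ice5 and bucket below 0.06 m and z of each of ice0, ice3, ice4, ice5 in the frame of bucket below 0.085 m) or (horizontal distance between each of ice1, ice2, ice3, ice4 and bucket below 0.06 m and z of each of ice1, ice2, ice3, ice4 in the frame of bucket below 0.085 m) or (horizontal distance between each of ice1, ice2, ice3, ice5 and bucket below 0.06 m and z of each of ice1, ice2, ice3, ice5 in the frame of bucket below 0.085 m) or (horizontal distance between each of ice1, ice2, ice4, ice5 and bucket below 0.06 m and z of each of ice1, ice2, ice4, ice5 in the frame of bucket below 0.085 m) or (horizontal distance between each of ice1, ice3, ice4, ice5 and bucket below 0.06 m and z of each of ice1, ice3, ice4, ice5 in the frame of bucket below 0.085 m) or (horizontal distance between each of ice2, ice3, ice4, ice5 and bucket below 0.06 m and z of each of ice2, ice3, ice4, ice5 in the frame of bucket below 0.085 m))), for 0.2 s.
At the end, for the whole second after the job is handed in: At least four cubes are inside the bucket below its rim, all others inside the tub below its rim; the bucket stands upright (0.1 rad); the scoop lies still and flat on the board (tilt under 0.12 rad, the middle of its floor over the board, underside on its top) (((horizontal distance between each of ice0, ice1, ice2, ice3 and bucket below 0.06 m and z of each of ice0, ice1, ice2, ice3 in the frame of bucket below 0.085 m) or (horizontal distance between each of ice0, ice1, ice2, ice4 and bucket below 0.06 m and z of each of ice0, ice1, ice2, ice4 in the frame of bucket below 0.085 m) or (horizontal distance between each of ice0, ice1, ice2, ice5 and bucket below 0.06 m and z of each of ice0, ice1, ice2, ice5 in the frame of bucket below 0.085 m) or (horizontal distance between each of ice0, ice1, ice3, ice4 and bucket below 0.06 m and z of each of ice0, ice1, ice3, ice4 in the frame of bucket below 0.085 m) or (horizontal distance between each of ice0, ice1, ice3, ice5 and bucket below 0.06 m and z of each of ice0, ice1, ice3, ice5 in the frame of bucket below 0.085 m) or (horizontal distance between each of ice0, ice1, ice4, ice5 and bucket below 0.06 m and z of each of ice0, ice1, ice4, ice5 in the frame of bucket below 0.085 m) or (horizontal distance between each of ice0, ice2, ice3, ice4 and bucket below 0.06 m and z of each of ice0, ice2, ice3, ice4 in the frame of bucket below 0.085 m) or (horizontal distance between each of ice0, ice2, ice3, ice5 and bucket below 0.06 m and z of each of ice0, ice2, ice3, ice5 in the frame of bucket below 0.085 m) or (horizontal distance between each of ice0, ice2, ice4, ice5 and bucket below 0.06 m and z of each of ice0, ice2, ice4, ice5 in the frame of bucket below 0.085 m) or (horizontal distance between each of ice0, ice3, ice4, ice5 and bucket below 0.06 m and z of each of ice0, ice3, ice4, ice5 in the frame of bucket below 0.085 m) or (horizontal distance between each of ice1, ice2, ice3, ice4 and bucket below 0.06 m and z of each of ice1, ice2, ice3, ice4 in the frame of bucket below 0.085 m) or (horizontal distance between each of ice1, ice2, ice3, ice5 and bucket below 0.06 m and z of each of ice1, ice2, ice3, ice5 in the frame of bucket below 0.085 m) or (horizontal distance between each of ice1, ice2, ice4, ice5 and bucket below 0.06 m and z of each of ice1, ice2, ice4, ice5 in the frame of bucket below 0.085 m) or (horizontal distance between each of ice1, ice3, ice4, ice5 and bucket below 0.06 m and z of each of ice1, ice3, ice4, ice5 in the frame of bucket below 0.085 m) or (horizontal distance between each of ice2, ice3, ice4, ice5 and bucket below 0.06 m and z of each of ice2, ice3, ice4, ice5 in the frame of bucket below 0.085 m)) and ((horizontal distance between ice0 and bucket below 0.06 m and z of ice0 in the frame of bucket below 0.085 m) or (x of ice0 in the frame of tub between -0.134 and 0.134 m and y of ice0 in the frame of tub between -0.053 and 0.053 m and height (world z) of ice0 below 0.064 m)) and ((horizontal distance between ice1 and bucket below 0.06 m and z of ice1 in the frame of bucket below 0.085 m) or (x of ice1 in the frame of tub between -0.134 and 0.134 m and y of ice1 in the frame of tub between -0.053 and 0.053 m and height (world z) of ice1 below 0.064 m)) and ((horizontal distance between ice2 and bucket below 0.06 m and z of ice2 in the frame of bucket below 0.085 m) or (x of ice2 in the frame of tub between -0.134 and 0.134 m and y of ice2 in the frame of tub between -0.053 and 0.053 m and height (world z) of ice2 below 0.064 m)) and ((horizontal distance between ice3 and bucket below 0.06 m and z of ice3 in the frame of bucket below 0.085 m) or (x of ice3 in the frame of tub between -0.134 and 0.134 m and y of ice3 in the frame of tub between -0.053 and 0.053 m and height (world z) of ice3 below 0.064 m)) and ((horizontal distance between ice4 and bucket below 0.06 m and z of ice4 in the frame of bucket below 0.085 m) or (x of ice4 in the frame of tub between -0.134 and 0.134 m and y of ice4 in the frame of tub between -0.053 and 0.053 m and height (world z) of ice4 below 0.064 m)) and ((horizontal distance between ice5 and bucket below 0.06 m and z of ice5 in the frame of bucket below 0.085 m) or (x of ice5 in the frame of tub between -0.134 and 0.134 m and y of ice5 in the frame of tub between -0.053 and 0.053 m and height (world z) of ice5 below 0.064 m)) and x of scoop in the frame of board between -0.1 and 0.1 m and y of scoop in the frame of board between -0.06 and 0.06 m and angle between scoop's own z axis and vertical below 0.12 rad and height (world z) of scoop between 0.012 and 0.021 m and linear speed of scoop below 0.02 m/s and angle between bucket's own z axis and vertical below 0.1 rad); the robot touches nothing.
It fails at once if the gripper or arm touches an ice cube (contact force between any of the fingers, the arm and ice0 above 0.3 N or contact force between any of the fingers, the arm and ice1 above 0.3 N or contact force between any of the fingers, the arm and ice2 above 0.3 N or contact force between any of the fingers, the arm and ice3 above 0.3 N or contact force between any of the fingers, the arm and ice4 above 0.3 N or contact force between any of the fingers, the arm and ice5 above 0.3 N).
It fails at once if the bucket is pushed more than 50 mm away or tipped over (distance of bucket from where it was at the start of the episode above 0.05 m or angle between bucket's own z axis and vertical above 0.5 rad).
It fails at once if the tamper, the paper cup or the pitcher is moved by more than 25 mm (distance of any of tamper, cups, pitcher from where it was at the start of the episode above 0.025 m).
It also fails if it takes over 72 s, if anything falls off the work surface, if the arm or the gripper's body presses on something with over 40 N, if the wrist force passes 120 N, or if a joint passes its speed limit or range.

## Robot

A 6-joint arm with a two-finger parallel gripper is mounted at the origin on the work surface. World frame = base frame: x ahead of the robot, y to its left, z up, the work surface at z = 0. Lengths are in m, angles in rad, forces in N, time in s.
With the tool pointing down it reaches from about 0.325 to 1 m from the base axis. Payload 5.1 kg.
Tool frame: the origin (TCP) lies at the centre of the arm's flange, where the gripper is bolted on; the fingertips stand 173 mm ahead of it and the grasp point (between the pads) lies 155 mm ahead of it; z points along the fingers, y is the line along which they close (so a half turn about z gives the same grasp; the last joint's range is limited). The gripper opens to 85 mm and grips with 20 to 120 N. Pads are 22 mm wide; open, the fingers measure 114 mm over their backs; the gripper's body (76 mm by 85 mm) begins 54 mm behind the grasp point. The pads swing forward as they close: fully open they stand 13 mm farther back than shut.
Start: joints at [-1.313, 0.124, 1.65, -0, 1.367, -0.083], TCP at [0.217, -0.613, 0.405] pointing down, gripper open.
Joint ranges: [-2.61, 2.61], [-1.02, 2.33], [0.03, 2.71], [-1.35, 4.49], [0.32, 2.68], [-2.91, 2.91]. Speed limits (rad/s): [2.57, 2.57, 3.14, 3.14, 3.14, 3.14].

## Interface

Orientations are given as a unit quaternion [x, y, z, w].
In Python, from cell import arm gives the robot as it stands. The module is installed in compiled form; this text tells all that it offers.
- The arm moves only by the shell command python3 -m inch 'ROWS' [FORCE]. ROWS is JSON, one flat list of numbers, 7 for each row, row after row: the shift along the tool's x, y, z in mm, then the turn, a rotation vector about the tool's x, y, z in rad, then the finger opening in mm, from 0 to 85.4. In form: [dx, dy, dz, ax, ay, az, hand, dx, dy, dz, ax, ay, az, hand, ...]. A call has 1 to 20 rows; each row is the pose to reach, as a shift and turn from the pose commanded when the call began, along the tool's axes at that moment; what a row does not reach only later rows make up. A row lasts 1/10 s, in which the tool goes at most 50 mm and 8.59 degrees, less where a joint would pass 70% of its speed; a pose out of reach is approached as far as the arm can. A call with a gripper value outside its range is refused whole. The fingers move at their own pace and stop on an object; FORCE is the grip in N (left out, the last holds). Time passes only in rows, so rows that repeat a pose let the fingers close. It gives the time, the measured TCP pose, the force, the opening and the grip force at its end, in the units of the state.
- arm.get_state(): the state, without advancing time (a new reading comes with each control period).
- arm.capture(name): name is "side" or "top"; returns the picture (420x560x3 uint8, red, green, blue); there is no depth.
- arm.camera_model(name): a dict with "K" (3x3 intrinsics, pixels), "extrinsics" (4x4, takes a point from world to camera coordinates). Camera axes: x right, y down, z forward; pixel columns grow to the right and rows downward; lengths in m; the calibration is good to about 2 mm. A picture is of the moment at which its call begins. camera_model takes no time and is no camera call.
- arm.close_job(): hands the job in; it is judged then, once.
The state is a dict: "time_s": time; "joint_positions": joint angles; "dq": joint speeds; "joint_efforts": joint torques, N m; "tcp_pos": TCP position; "ee_rot": TCP orientation; "wrist_force": force on the tool from outside, world axes, zero at the start; "moment": the same for the moment, N m; "finger_gap": opening from 0.0 (shut) to 1.0 (fully open); "grip_force": force on a finger pad.
Only numpy, scipy, OpenCV 4.12 (cv2) and the standard library are available. Lean on these libraries where they do the work, as an engineer would, in place of code of your own. Each camera call takes 0.05 s, during which the arm holds its last target. There are 200 camera calls.

## Working session

There is one attempt and no reset: what is moved stays moved. The work goes in short steps, Python scripts to look and compute and a shell command to move; the robot and the scene stay as the last step left them, time stands still between calls to the robot, and variables do not carry over. Pictures are saved under pics/ and viewed, at most 10 in all, crops included, and the job is handed in when it is done.

```bash
mkdir -p pics; python3 - <<'E'
from cell import arm
import cv2,numpy as np
for n in("top","side"):
    im=arm.capture(n); np.save(f"pics/{n}0.npy",im)
    cv2.imwrite(f"pics/{n}0.png",cv2.resize(im[:,:,::-1],(800,600),interpolation=cv2.INTER_CUBIC))
    m=arm.camera_model(n); print(n,np.round(m["K"],1).tolist(),np.round(m["extrinsics"],4).tolist())
s=arm.get_state(); print(s)
E
```

```text
top [[407.9, 0.0, 282.0], [0.0, 407.9, 209.4], [0.0, 0.0, 1.0]] [[0.0131, -0.9999, -0.0111, -0.0158], [-0.9946, -0.0119, -0.1032, 0.5312], [0.1031, 0.0124, -0.9946, 1.2143], [0.0, 0.0, 0.0, 1.0]]
side [[454.0, 0.0, 279.3], [0.0, 454.0, 217.4], [0.0, 0.0, 1.0]] [[-0.9761, -0.2173, 0.0019, 0.4927], [-0.1409, 0.6265, -0.7666, 0.1665], [0.1654, -0.7485, -0.6422, 1.1353], [0.0, 0.0, 0.0, 1.0]]
{'time_s': 0.1, 'joint_positions': array([-1.31258356e+00,  1.24401554e-01,  1.65152536e+00, -1.90642523e-05,
        1.36748015e+00, -8.25729320e-02]), 'dq': array([-0.00092097, -0.00088164, -0.00307589, -0.0003208 ,  0.00010304,
        0.00134556]), 'joint_efforts': array([ 7.41342774e-04, -4.24932468e+01, -3.66652608e+01, -1.51539219e-06,
        3.95243580e-03, -1.09130437e-05]), 'tcp_pos': array([ 0.21717714, -0.61240393,  0.4036076 ]), 'ee_rot': array([ 9.85517494e-01,  1.69571359e-01, -8.88662444e-05, -9.02888855e-04]), 'wrist_force': array([ 0.47156544, -0.04746193,  0.3359652 ]), 'moment': array([-0.00465926, -0.00915541,  0.01149286]), 'grip_force': 0.0, 'finger_gap': 1.0010944587811972}
```

View pics/top0.png

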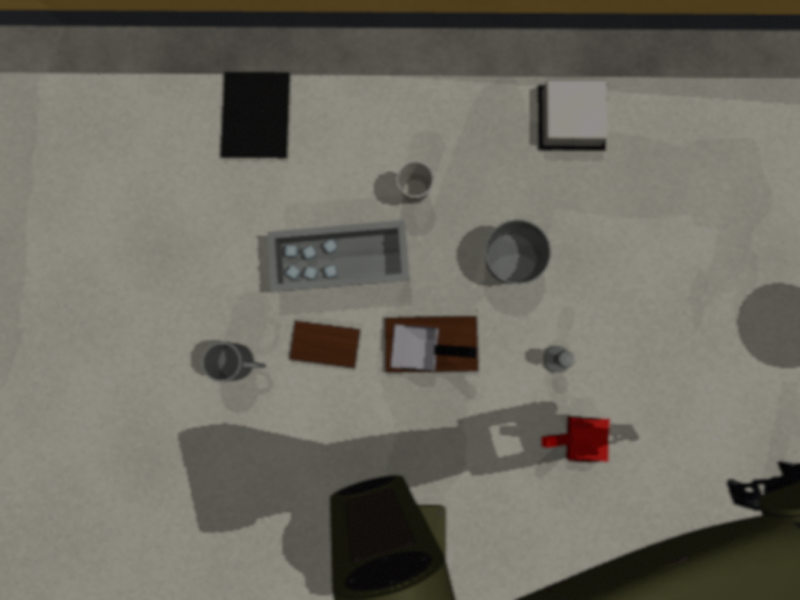

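View pics/side0.png

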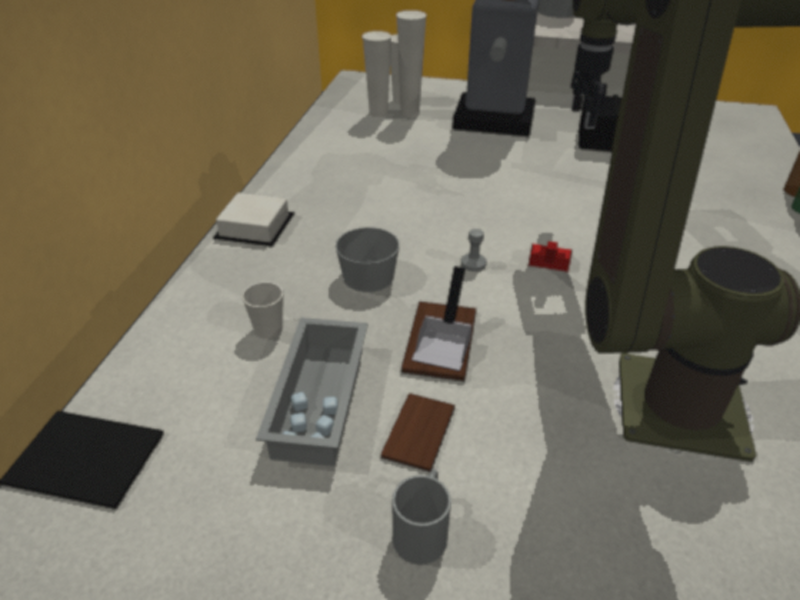

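The top view (800x600) shows the tub at (335,257) with the ice at its left end (+y), and the bucket at (517,252). There are two boards. The one at (431,345) is larger and carries the silver scoop, so it is the one meant. The one at (325,345) is smaller. The scoop-shaped thing at (588,440) is red, so it is a decoy. The tamper is at (558,358), the cup at (413,182) and the pitcher at (230,362). Next I take the enlarged crop and the contours.

```bash
cat > h.py <<'E'
import numpy as np,cv2
from cell import arm
from scipy.spatial.transform import Rotation as R
def ray(n,uv,z):
    m=arm.camera_model(n);K=np.array(m["K"]);E=np.array(m["extrinsics"])
    uv=np.atleast_2d(np.float64(uv));d=np.c_[uv,np.ones(len(uv))]@np.linalg.inv(K).T@E[:3,:3]
    c=-E[:3,:3].T@E[:3,3];t=(z-c[2])/d[:,2]
    return c+d*t[:,None]
def tri(u1,u2):
    P=[np.array(arm.camera_model(n)["K"])@np.array(arm.camera_model(n)["extrinsics"])[:3] for n in("top","side")]
    X=cv2.triangulatePoints(P[0],P[1],np.float64(u1).reshape(2,1),np.float64(u2).reshape(2,1));return (X[:3]/X[3]).ravel()
E
python3 - <<'E'
from h import *
im=np.load("pics/top0.npy");I=im.astype(int)
cv2.imwrite("pics/c1.png",cv2.resize(im[145:270,178:345,::-1],None,fx=4.7,fy=4.7,interpolation=cv2.INTER_CUBIC))
def show(name,mask,z,amin=60):
    cs,_=cv2.findContours(mask.astype(np.uint8),cv2.RETR_EXTERNAL,cv2.CHAIN_APPROX_NONE)
    for c in cs:
        if cv2.contourArea(c)<amin: continue
        w=ray("top",c[:,0],z)[:,:2]*1000
        r=cv2.minAreaRect(w.astype(np.float32)); print(name,c[:,0].mean(0).round(),np.round(r[0],1),np.round(r[1],1),round(r[2],1),"circ",np.round(cv2.minEnclosingCircle(w.astype(np.float32)),1) if 0 else "")
y,x=np.mgrid[:420,:560]; roi=(x>175)&(x<345)&(y>215)&(y<265)
show("brown",roi&(I[...,0]-I[...,2]>35),.016)
show("brown+dark",roi&((I[...,0]-I[...,2]>35)|(I.sum(2)<90)),.016)
show("scoop",roi&(I[...,2]-I[...,0]>-3)&(I.sum(2)>250),.018,100)
t=(x>178)&(x<290)&(y>150)&(y<208)
rb=I[...,0]-I[...,2]; print("rb tub rows",rb[140:215:3,230],I[140:215:3,230].sum(1)); print(rb[180,170:300:3],I[180,170:300:3].sum(1)); print(rb[176,330:395:3],I[176,330:395:3].sum(1))
E
```

```text
brown [320. 254.] [ 397.9 -124.7] [24.1 75.9] 0.0 circ 
brown [227. 240.] [435.4 157.8] [133.6  75.7] 83.2 circ 
brown [297. 231.] [453.4 -68.7] [ 87.9 193.4] 6.4 circ 
brown+dark [227. 240.] [435.4 157.8] [133.6  75.7] 83.2 circ 
brown+dark [300. 236.] [438.2 -69.9] [106.3 186.5] 0.7 circ 
scoop [287. 243.] [430.4 -26. ] [69.5 84.2] 85.1 circ 
rb tub rows [ 13  12  13  12  12  12   8   2   1  -5 -10 -11  -9   1   2  -3 -11 -12
  -5   2   4  12  12  12  12] [393 385 386 379 373 382 339 290 153 211 379 384 274 246 273 287 387 373
 247 294 303 355 363 357 358]
[ 14  13  12  13   9   9   4   2   1   2   0  -3  -2   2  -1 -11  -7   0
   2   1   2   1   1   2   2   3   2   2   2   2   3   2   2   2   1   1
   1   2   4  13  13  12  13  13] [403 404 400 395 271 259 276 281 168 194 224 205 225 236 171 284 253 242
 254 253 253 250 259 272 272 268 272 272 275 278 279 284 282 239 181 180
 184 281 312 384 384 379 374 384]
[ 9  8  8  5  2  2  2  1  3  2  2  2  2  1  2  1  1  1  4 13 12 13] [238 242 245 249 239 251 251 256 253 252 254 170 140 141 140 101 101 111
 208 383 388 381]
```

View pics/c1.png

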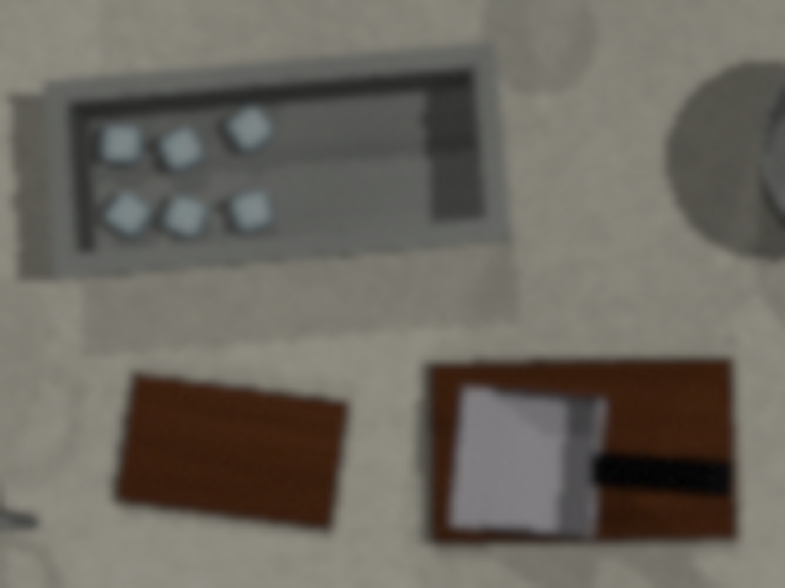

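The crop confirms it: the larger board spans (430–735, 360–540) with the silver scoop on it, lip left at x≈455 and handle end at (730,478). The six cubes are in the tub's left end. Next I fit the tub flange, the bucket rim and the scoop.

```bash
python3 - <<'E'
from h import *
im=np.load("pics/top0.npy");I=im.astype(float);rb=cv2.GaussianBlur(I[...,0]-I[...,2],(3,3),0)
y,x=np.mgrid[:420,:560]
def big(m):
    cs,_=cv2.findContours(m.astype(np.uint8),cv2.RETR_EXTERNAL,cv2.CHAIN_APPROX_NONE);return max(cs,key=cv2.contourArea)
c=big((x>172)&(x<292)&(y>150)&(y<208)&(rb<6))
w=(ray("top",c[:,0],.064)[:,:2]*1000).astype(np.float32);r=cv2.minAreaRect(w);print("tub",r)
# subpixel flange edges: lines from crop corners refined by contour points
q=np.array([[48,85],[490,45],[510,240],[55,275]])/4.7+[178,145]-.4
print("tub corners",ray("top",q,.064)[:,:2].round(4).tolist(),ray("top",q,.064)[:,:2].mean(0))
for i in range(4):
    a,b=q[i],q[(i+1)%4];d=(b-a)/np.linalg.norm(b-a);n=np.array([-d[1],d[0]]);P=c[:,0]-a
    s=P@d;k=(abs(P@n)<4)&(s>8)&(s<np.linalg.norm(b-a)-8)
    pts=ray("top",c[k,0],.064)[:,:2]*1000;v=cv2.fitLine(pts.astype(np.float32),cv2.DIST_HUBER,0,.01,.01).ravel();print(i,k.sum(),v.round(3),np.degrees(np.arctan2(v[1],v[0])).round(2))
# bucket rim
c=big((x>325)&(x<392)&(y>150)&(y<205)&(rb<6)) 
print("bucket bbox px",cv2.boundingRect(c)); w=ray("top",c[:,0],.085)[:,:2]*1000; print(cv2.minEnclosingCircle(w.astype(np.float32)),cv2.fitEllipse(w.astype(np.float32)))
f=lambda p,z:ray("top",np.array(p)/4.7+[178,145]-.4,z)[:,:2].round(4).tolist()
print("lip",f([[462,387],[449,528]],.017)); print("handle end",f([[730,478]],.12)); print("handle root",f([[597,471]],.06),"backwall top",f([[607,400],[596,537]],.05))
print("ice",f([[122,143],[181,148],[249,128],[127,213],[184,214],[251,210]],.029))
S=np.array([[457,268]])*.7; print("side handle tip(top)",tri((np.array([[730,478]])/4.7+[178,145])[0],S[0]))
# side: black handle
s=np.load("pics/side0.npy").astype(int);m=(s.sum(2)<110)&(np.mgrid[:420,:560][1]>300)&(np.mgrid[:420,:560][1]<335)&(np.mgrid[:420,:560][0]>180)&(np.mgrid[:420,:560][0]<232)
p=np.argwhere(m)[:,::-1];print("side handle",len(p),[ (v,p[p[:,1]==v,0].mean()) for v in sorted(set(p[:,1]))][::4])
E
```

```text
tub ((618.0001831054688, 129.35107421875), (126.22834777832031, 290.0485534667969), 5.390695095062256)
tub corners [[0.665, 0.2744], [0.6939, -0.0072], [0.5686, -0.0214], [0.543, 0.2655]] [0.61762807 0.12782327]
0 78 [ 1.00000e-01 -9.95000e-01  6.78751e+02  1.35170e+02] -84.24
1 25 [ 9.96000e-01  9.20000e-02  6.30802e+02 -1.36500e+01] 5.26
2 81 [ 9.40000e-02 -9.96000e-01  5.57040e+02  1.21516e+02] -84.59
3 25 [9.99000e-01 3.70000e-02 6.04593e+02 2.71611e+02] 2.12
bucket bbox px (339, 154, 46, 45)
((623.5218505859375, -240.16793823242188), 69.88797760009766) ((625.8310546875, -240.1870880126953), (128.44039916992188, 136.05726623535156), 34.110382080078125)
lip [[0.4783, 0.0088], [0.3871, 0.0158]]
handle end [[0.4201, -0.1537]]
handle root [[0.4242, -0.0775]] backwall top [[0.4692, -0.0839], [0.3831, -0.0776]]
ice [[0.6345, 0.2332], [0.6316, 0.1944], [0.6454, 0.1503], [0.5883, 0.2284], [0.5881, 0.1912], [0.5912, 0.1475]]
side handle tip(top) [ 0.42254225 -0.15454105  0.11925735]
side handle 244 [(np.int64(188), np.float64(321.5)), (np.int64(192), np.float64(320.5)), (np.int64(196), np.float64(319.5)), (np.int64(200), np.float64(318.5)), (np.int64(204), np.float64(317.5)), (np.int64(208), np.float64(317.0)), (np.int64(212), np.float64(316.5)), (np.int64(216), np.float64(315.5)), (np.int64(220), np.float64(315.0)), (np.int64(224), np.float64(313.5))]
```

```bash
cat >> h.py <<'E'
TH=.35
Rg=np.diag([1,-1,-1.])@R.from_euler('y',TH).as_matrix(); TG=np.array([-.094,0,.083])-.155*Rg[:,2]
def goal(o,yaw,pitch=0,up=0.,ref=(0,0,0),back=0.):
    """flange pose so that scoop point ref (scoop frame) sits at o; pitch = nose up"""
    Rs=R.from_euler('z',yaw,degrees=True).as_matrix()@R.from_euler('y',-pitch,degrees=True).as_matrix()
    Rt=Rs@Rg; return np.array(o)+Rs@(TG-np.array(ref))-back*Rt[:,2]+[0,0,up],Rt
def row(p,Rt,s=None):
    s=s or arm.get_state();R0=R.from_quat(s["ee_rot"])
    d=R0.inv().apply(p-s["tcp_pos"])*1000;a=(R0.inv()*R.from_matrix(Rt)).as_rotvec()
    return np.r_[d.round(1),a.round(3)].tolist()
def scoop_now():
    s=arm.get_state();Rs=R.from_quat(s["ee_rot"]).as_matrix()@Rg.T;o=s["tcp_pos"]-Rs@TG
    print("scoop",(o*1e3).round(1),"lip",((o+Rs@[.045,0,0])*1e3).round(1),"yaw/pitch/roll",np.round(R.from_matrix(Rs).as_euler('ZYX',degrees=True),2),"F",s["wrist_force"].round(1),"gap",round(s["finger_gap"]*85.4,1),"t",round(s["time_s"],1))
SC=np.array([.4294,-.0315,.016]);SY=85.65
TUB=np.array([.618,.129]);TY=95.5
BK=np.array([.624,-.240])
def tubp(x,z,y=0): 
    c,s_=np.cos(np.radians(TY)),np.sin(np.radians(TY)); return np.array([TUB[0]+c*x-s_*y,TUB[1]+s_*x+c*y,z])
E
python3 -c "
from h import *
print(row(*goal(SC,SY,back=.1)))"
```

```text
[320.7, -310.5, 65.7, 0.2, 0.309, -1.142]
```

```bash
python3 -m inch '[321,-310,66,0.2,0.309,-1.142,85,321,-310,66,0.2,0.309,-1.142,85,321,-310,66,0.2,0.309,-1.142,85,321,-310,66,0.2,0.309,-1.142,85,321,-310,66,0.2,0.309,-1.142,85,321,-310,66,0.2,0.309,-1.142,85,321,-310,66,0.2,0.309,-1.142,85,321,-310,66,0.2,0.309,-1.142,85,321,-310,66,0.2,0.309,-1.142,85,321,-310,66,0.2,0.309,-1.142,85,321,-310,66,0.2,0.309,-1.142,85,321,-310,66,0.2,0.309,-1.142,85,321,-310,66,0.2,0.309,-1.142,85,321,-310,66,0.2,0.309,-1.142,85]'; python3 -c "
from h import *
print(arm.get_state()['joint_positions'].round(2),row(*goal(SC,SY,back=.1)),row(*goal(SC,SY)))"
```

```text
time_s: 1.5
tcp_pos: [0.4158, -0.2143, 0.3389]
ee_rot: [0.723, 0.669, 0.127, -0.117]
wrist_force: [-0.1, -0.3, 0.3]
finger_gap: 0.994
grip_force: 0.0
[-0.65 -0.2   2.09  0.29  1.45 -0.64] [1.6, -0.3, 1.0, 0.002, 0.002, -0.002] [1.8, -0.5, 101.0, 0.002, 0.002, -0.002]
```

```bash
python3 -m inch '[2,0,40,0,0,0,60,2,0,80,0,0,0,60,2,0,101,0,0,0,60,2,0,101,0,0,0,60,2,0,101,0,0,0,60]'; python3 - <<'E'
from h import *
print(row(*goal(SC,SY)))
a=arm.capture("top")[190:270,240:360,::-1];b=arm.capture("side")[150:270,260:360,::-1]
A=cv2.resize(a,(480,320));B=cv2.resize(b,(310,372))
c=np.zeros((372,790,3),np.uint8);c[:320,:480]=A;c[:,480:]=B;cv2.imwrite("pics/g1.png",c)
E
```

```text
time_s: 2.0
tcp_pos: [0.4191, -0.1777, 0.245]
ee_rot: [0.723, 0.669, 0.127, -0.117]
wrist_force: [0.8, -0.3, 0.5]
finger_gap: 0.705
grip_force: 0.0
[-0.7, -0.8, 0.2, 0.001, 0.002, -0.0]
```

View pics/g1.png

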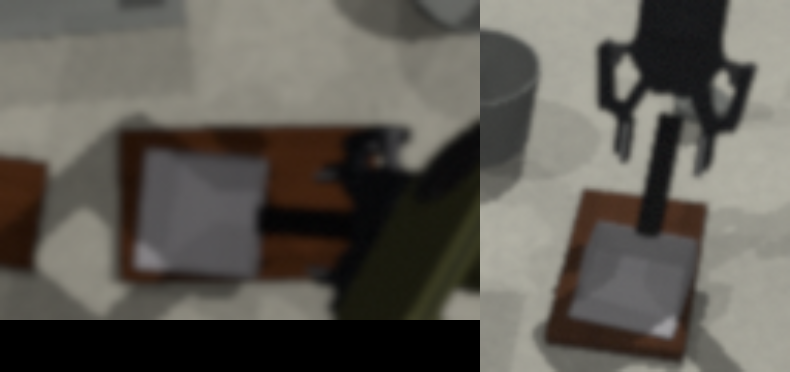

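The bar sits between the two pads: in the side crop, the handle at (660,150) is between the fingers at (622,145) and (705,150). Closing now.

```bash
python3 -m inch '[0,0,0,0,0,0,40,0,0,0,0,0,0,30,0,0,0,0,0,0,15,0,0,0,0,0,0,10,0,0,0,0,0,0,10,0,0,0,0,0,0,10,0,0,0,0,0,0,10,0,0,0,0,0,0,10]' 110; python3 -c "
from h import *
scoop_now();print(row(*goal(SC,SY,up=.13)));print(row(*goal(tubp(-.041,.15),TY)),row(*goal(tubp(-.041,.09),TY)))"
```

```text
time_s: 2.9
tcp_pos: [0.4194, -0.1774, 0.2456]
ee_rot: [0.722, 0.67, 0.127, -0.116]
wrist_force: [-1.1, -2.4, 5.5]
finger_gap: 0.244
grip_force: 107.4
scoop [431.1 -31.4  16.6] lip [434.5  13.4  16.4] yaw/pitch/roll [85.65  0.17 -0.14] F [-1.1 -2.4  5.5] gap 20.8 t 2.9
[43.0, -0.8, -121.6, 0.002, 0.003, 0.001]
[172.2, 207.3, -78.6, 0.061, 0.003, -0.161] [151.8, 207.1, -22.2, 0.061, 0.003, -0.161]
```

```bash
python3 -m inch '[14,0,-40,0,0,0,10,28,0,-80,0,0,0,10,43,0,-122,0,0,0,10,80,60,-110,0.02,0,-0.05,10,120,110,-100,0.04,0,-0.1,10,172,160,-79,0.061,0.003,-0.161,10,172,207,-79,0.061,0.003,-0.161,10,172,207,-79,0.061,0.003,-0.161,10,172,207,-79,0.061,0.003,-0.161,10,172,207,-79,0.061,0.003,-0.161,10]' 110; python3 - <<'E'
from h import *
scoop_now();print(row(*goal(tubp(-.041,.08),TY)))
a=arm.capture("top")[140:260,190:340,::-1];cv2.imwrite("pics/t1.png",cv2.resize(a,(750,600),interpolation=cv2.INTER_CUBIC))
E
```

```text
time_s: 3.9
tcp_pos: [0.636, -0.0576, 0.3755]
ee_rot: [0.662, 0.729, 0.116, -0.131]
wrist_force: [-0.5, 0.0, -1.3]
finger_gap: 0.245
grip_force: 108.5
scoop [620.4  89.2 147.2] lip [616.  134.  147.3] yaw/pitch/roll [95.62 -0.11  0.27] F [-0.5  0.  -1.3] gap 21.0 t 3.9
[-23.7, 0.3, 62.5, -0.005, -0.002, 0.0]
```

View pics/t1.png

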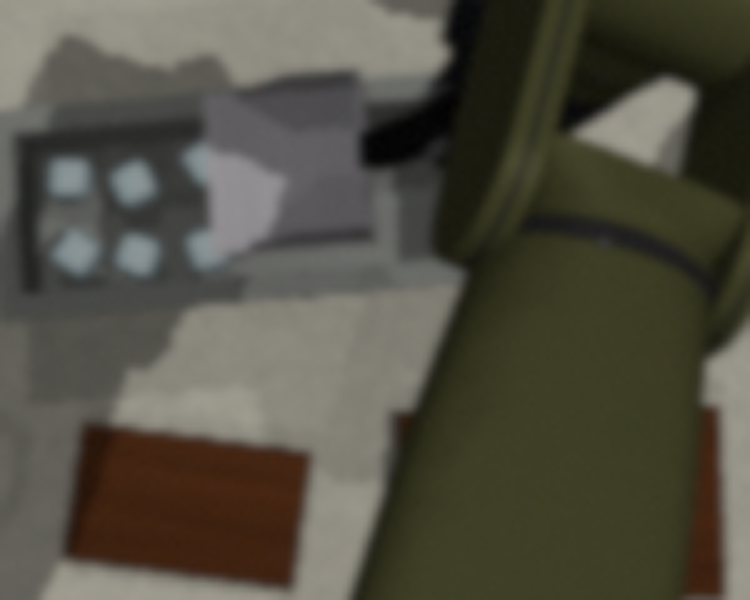

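The scoop hangs over the tub with its lip corners at crop (205,95) and (212,255), and the first column of cubes sits just ahead of the lip. I check its lateral position against the model.

```bash
python3 - <<'E'
from h import *
q=np.array([[205,95],[212,255],[360,73],[372,238]])/5+[190,140]-.4
w=ray("top",q[:2],.1485);print(w.round(4),w[:,:2].mean(0)); w=ray("top",q[2:],.18);print(w.round(4),w[:,:2].mean(0))
E
```

```text
[[0.6594 0.1342 0.1485]
 [0.5694 0.128  0.1485]] [0.61435989 0.13113079]
[[0.6651 0.046  0.18  ]
 [0.5749 0.0379 0.18  ]] [0.62000306 0.04195989]
```

```bash
python3 -m inch '[-8,1,25,-0.005,-0.002,0,10,-16,2,45,-0.005,-0.002,0,10,-26,2,70,-0.005,-0.002,0,10,-26,2,70,-0.005,-0.002,0,10,-26,2,70,-0.005,-0.002,0,10]'; python3 - <<'E'
from h import *
scoop_now()
im=arm.capture("top");np.save("pics/t2.npy",im)
a=im[145:215,200:295,::-1];cv2.imwrite("pics/t2.png",cv2.resize(a,None,fx=8,fy=8,interpolation=cv2.INTER_CUBIC))
E
```

```text
time_s: 4.45
tcp_pos: [0.6365, -0.059, 0.3032]
ee_rot: [0.663, 0.728, 0.118, -0.128]
wrist_force: [-0.4, 0.9, -1.2]
finger_gap: 0.243
grip_force: 108.4
scoop [623.4  87.5  74.6] lip [619.2 132.3  74.5] yaw/pitch/roll [ 9.535e+01  2.000e-02 -1.500e-01] F [-0.4  0.9 -1.2] gap 20.8 t 4.5
```

View pics/t2.png

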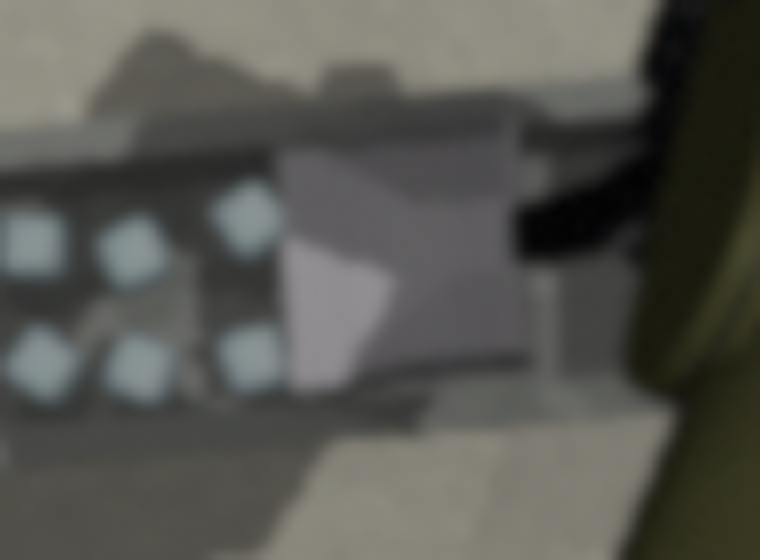

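```bash
python3 - <<'E'
from h import *
f=lambda p,z:ray("top",np.array(p)/8+[200,145]-.44,z)[:,:2]
c=np.cos(np.radians(TY));s=np.sin(np.radians(TY))
def tub(w): d=w-TUB; return (np.c_[d@[c,s],d@[-s,c]]*1e3).round(1)
print("lip",tub(f([[277,150],[290,392]],.0755)),"back top",tub(f([[520,118],[528,355]],.109)))
print("flange",tub(f([[420,95],[200,115],[600,85],[310,437],[600,412]],.064)))
print("ice",tub(f([[249,219],[251,358]],.029)))
E
```

```text
lip [[  0.4 -44.3]
 [  2.   46.4]] back top [[-91.5 -40.8]
 [-87.6  45.4]]
flange [[ -53.3  -63.2]
 [  29.5  -62.7]
 [-120.8  -61.3]
 [  -2.9   62.1]
 [-110.8   61.8]]
ice [[ 18.2 -29. ]
 [ 21.2  25. ]]
```

```bash
python3 - <<'E'
from h import *
Y=TY+.8
for x,z,p,r in((-.042,.055,6,-.045),(-.042,.008,6,-.045)): 
    w=tubp(x+r,z,-.003); print(row(*goal(w,Y,p,ref=(r,0,0))))
E
```

```text
[-33.4, 3.6, 22.9, 0.011, 0.106, -0.013]
[-49.4, 3.4, 67.0, 0.011, 0.106, -0.013]
```

```bash
python3 -m inch '[-28,3.5,8,0.011,0.106,-0.013,10,-33.4,3.5,23,0.011,0.106,-0.013,10,-33.4,3.5,23,0.011,0.106,-0.013,10,-39,3.5,38,0.011,0.106,-0.013,10,-44,3.4,53,0.011,0.106,-0.013,10,-49.4,3.4,67,0.011,0.106,-0.013,10,-49.4,3.4,67,0.011,0.106,-0.013,10]'; python3 - <<'E'
from h import *
scoop_now();Y=TY+.8
for x,z,p in((-.036,.0055,0),(-.036,.0045,-2),(0,.0045,-2),(.04,.0045,-2),(.08,.0045,-2)): 
    print(row(*goal(tubp(x+.045,z,-.003),Y,p,ref=(.045,0,0))))
E
```

```text
time_s: 5.2
tcp_pos: [0.644, -0.0784, 0.2241]
ee_rot: [0.649, 0.725, 0.154, -0.172]
wrist_force: [1.2, 15.7, 6.7]
finger_gap: 0.244
grip_force: 108.4
scoop [624.9  93.3  14.2] lip [619.9 137.7  19.4] yaw/pitch/roll [ 9.633e+01 -6.680e+00  2.000e-02] F [ 1.2 15.7  6.7] gap 20.8 t 5.2
[27.5, 0.1, 2.7, -0.0, -0.117, 0.0]
[37.2, 0.1, 1.3, -0.0, -0.151, 0.0]
[69.4, 0.6, 17.5, -0.0, -0.151, 0.0]
[105.1, 1.2, 35.5, -0.0, -0.151, 0.0]
[140.8, 1.8, 53.5, -0.0, -0.151, 0.0]
```

```bash
python3 -m inch '[6,0,2,0,0,0,10,14,0,3,0,-0.04,0,10,24,0,3,0,-0.08,0,10,36,0.1,1.5,0,-0.13,0,10,44,0.2,5,0,-0.151,0,10,44,0.2,5,0,-0.151,0,10]'; python3 - <<'E'
from h import *
scoop_now();Y=TY+.8
for x,z,p in((0,.0045,-2),(.04,.0045,-2),(.08,.0045,-2)): 
    print(row(*goal(tubp(x+.045,z,-.003),Y,p,ref=(.045,0,0))))
E
```

```text
time_s: 5.8
tcp_pos: [0.6397, -0.0392, 0.2404]
ee_rot: [0.659, 0.737, 0.101, -0.112]
wrist_force: [0.4, -2.4, 6.6]
finger_gap: 0.242
grip_force: 109.6
scoop [624.9  96.4   5.2] lip [619.8 141.1   3.1] yaw/pitch/roll [96.43  2.67 -0.11] F [ 0.4 -2.4  6.6] gap 20.7 t 5.8
[28.8, 0.6, 9.8, 0.001, 0.012, 0.003]
[67.0, 1.2, 21.7, 0.001, 0.012, 0.003]
[105.2, 1.9, 33.7, 0.001, 0.012, 0.003]
```

```bash
python3 -m inch '[5,0,2.3,0,0,0,10,10,0.1,3.8,0,0,0,10,15,0.2,5.4,0,0,0,10,20,0.3,7,0,0,0,10,25,0.4,8.6,0,0,0,10,30,0.5,10.2,0,0,0,10,35,0.6,11.8,0,0,0,10,40,0.7,13.3,0,0,0,10,45,0.8,14.9,0,0,0,10,50,0.9,16.5,0,0,0,10]'; python3 - <<'E'
from h import *
scoop_now();Y=TY+.8
for x,z,p in((.04,.0045,-2),(.08,.0045,-2)): 
    print(row(*goal(tubp(x+.045,z,-.003),Y,p,ref=(.045,0,0))))
im=arm.capture("top")[140:220,180:295,::-1];jm=arm.capture("side")[215:325,170:270,::-1]
c=np.zeros((500,790,3),np.uint8);A=cv2.resize(im,(400,278),interpolation=3);c[:278,:400]=A;c[:429,400:]=cv2.resize(jm,(390,429),interpolation=3);cv2.imwrite("pics/s1.png",c)
E
```

```text
time_s: 6.8
tcp_pos: [0.6357, 0.0118, 0.2404]
ee_rot: [0.659, 0.736, 0.102, -0.111]
wrist_force: [0.4, -6.4, 10.3]
finger_gap: 0.241
grip_force: 110.1
scoop [621.9 147.2   5.1] lip [617.  191.9   3. ] yaw/pitch/roll [96.26  2.72 -0.27] F [ 0.4 -6.4 10.3] gap 20.6 t 6.8
[18.3, -0.5, 6.5, 0.005, 0.012, 0.001]
[56.4, -0.0, 18.4, 0.005, 0.012, 0.001]
```

View pics/s1.png

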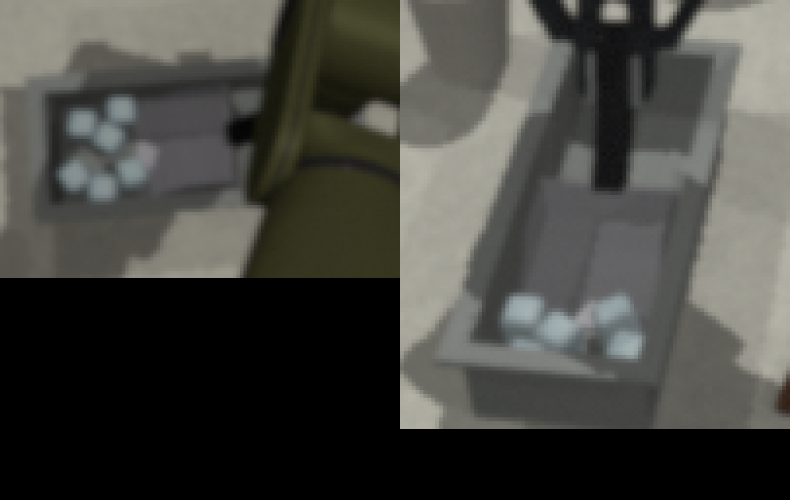

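The six cubes are bunched ahead of the lip, all inside the tub. Continuing the push.

```bash
python3 -m inch '[5,0,1.9,0.002,0,0,10,10,0,3.5,0.004,0,0,10,15,0,5.2,0.005,0,0,10,20,0,6.8,0.005,0,0,10,25,0,8.5,0.005,0,0,10,30,0,10.2,0.005,0,0,10,35,0,11.8,0.005,0,0,10,40,0,13.5,0.005,0,0,10,45,0,15.2,0.005,0,0,10,50,0,16.8,0.005,0,0,10]'; python3 - <<'E'
from h import *
scoop_now();Y=TY+.8
for x,z,p in((.08,.0045,-2),(.084,.0045,-2)): 
    print(row(*goal(tubp(x+.045,z,-.003),Y,p,ref=(.045,0,0))))
im=arm.capture("top")[140:220,180:295,::-1];jm=arm.capture("side")[215:325,170:270,::-1]
c=np.zeros((500,790,3),np.uint8);A=cv2.resize(im,(400,278),interpolation=3);c[:278,:400]=A;c[:429,400:]=cv2.resize(jm,(390,429),interpolation=3);cv2.imwrite("pics/s2.png",c)
E
```

```text
time_s: 7.9
tcp_pos: [0.6306, 0.0633, 0.2407]
ee_rot: [0.659, 0.737, 0.101, -0.111]
wrist_force: [0.5, -9.1, 12.1]
finger_gap: 0.242
grip_force: 110.4
scoop [616.3 198.3   5.1] lip [611.3 243.    2.9] yaw/pitch/roll [96.33  2.82 -0.16] F [ 0.5 -9.1 12.1] gap 20.7 t 7.9
[6.9, -0.6, 3.2, 0.002, 0.014, 0.002]
[10.7, -0.6, 4.4, 0.002, 0.014, 0.002]
```

View pics/s2.png

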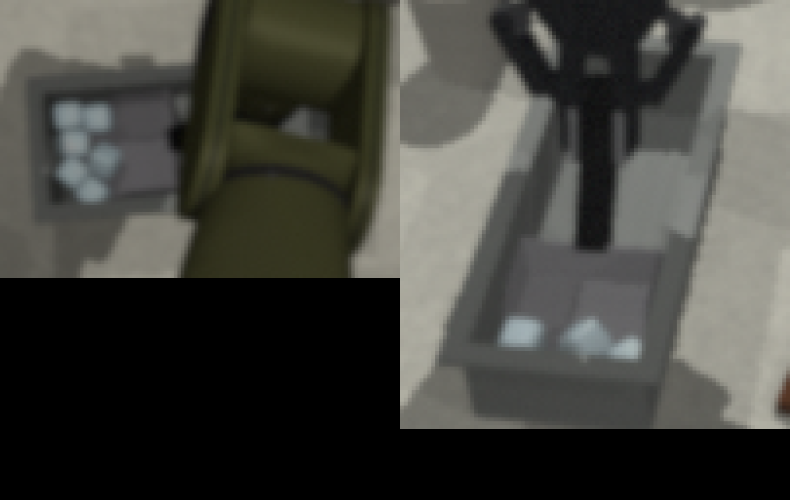

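The cubes are packed two deep against the end wall and riding onto the scoop. I do the last few millimetres, then tilt nose-up about the back edge.

```bash
python3 -m inch '[4,-0.3,1.3,0,0,0,10,7,-0.5,2.3,0,0,0,10,9.5,-0.5,3.1,0,0,0,10,9.5,-0.5,3.1,0,0,0,10]'; python3 - <<'E'
from h import *
scoop_now();Y=TY+.8
s=arm.get_state();Rs=R.from_quat(s["ee_rot"]).as_matrix()@Rg.T;o=s["tcp_pos"]-Rs@TG
b=o+Rs@[-.045,0,0]
for p,dx,z in((4,0,.0055),(10,-.001,.006),(16,-.002,.006),(24,-.003,.007),(26,-.004,.05),(26,-.004,.12)):
    q=b.copy();q[1]+=dx;q[2]=z;print(p,row(*goal(q,Y,p,ref=(-.045,0,0))))
E
```

```text
time_s: 8.4
tcp_pos: [0.6289, 0.0736, 0.2403]
ee_rot: [0.659, 0.737, 0.101, -0.111]
wrist_force: [1.5, -8.4, 12.8]
finger_gap: 0.24
grip_force: 110.6
scoop [614.4 208.9   4.9] lip [609.5 253.5   2.8] yaw/pitch/roll [96.34  2.75 -0.14] F [ 1.5 -8.4 12.8] gap 20.5 t 8.4
4 [-29.7, 0.4, 5.3, 0.002, 0.118, 0.002]
10 [-56.0, 0.3, 10.8, 0.002, 0.223, 0.002]
16 [-81.6, 0.1, 19.3, 0.002, 0.327, 0.002]
24 [-113.4, -0.1, 33.8, 0.002, 0.467, 0.002]
26 [-109.0, -0.1, -2.9, 0.002, 0.502, 0.002]
26 [-88.2, 0.1, -69.8, 0.002, 0.502, 0.002]
```

```bash
python3 -m inch '[2,0,0.7,0,0,0,10,4,0,1.2,0,0,0,10,4,0,1.2,0,0,0,10,-11,0,4,0,0.058,0,10,-26,0.2,6.5,0.002,0.118,0.002,10,-39,0.2,9,0.002,0.17,0.002,10,-52,0.2,12,0.002,0.223,0.002,10,-65,0.1,16,0.002,0.275,0.002,10,-78,0.1,20.5,0.002,0.327,0.002,10,-94,0,27,0.002,0.397,0.002,10,-109,0,34,0.002,0.467,0.002,10,-109,0,34,0.002,0.467,0.002,10,-109,0,34,0.002,0.467,0.002,10]'; python3 - <<'E'
from h import *
scoop_now();Y=TY+.8
s=arm.get_state();Rs=R.from_quat(s["ee_rot"]).as_matrix()@Rg.T;b=s["tcp_pos"]-Rs@TG+Rs@[-.045,0,0];print("back",b.round(4))
for dx,z in ((-.002,.05),(-.002,.125)): print(row(*goal([b[0],b[1]+dx,z],Y,26,ref=(-.045,0,0))))
im=arm.capture("top")[140:220,180:295,::-1];jm=arm.capture("side")[215:325,170:270,::-1]
c=np.zeros((500,790,3),np.uint8);A=cv2.resize(im,(400,278),interpolation=3);c[:278,:400]=A;c[:429,400:]=cv2.resize(jm,(390,429),interpolation=3);cv2.imwrite("pics/s3.png",c)
E
```

```text
time_s: 9.7
tcp_pos: [0.6372, -0.0187, 0.1712]
ee_rot: [0.619, 0.689, 0.248, -0.282]
wrist_force: [1.8, -0.8, 1.7]
finger_gap: 0.24
grip_force: 109.3
scoop [611.  207.4  22.5] lip [606.7 248.3  40.8] yaw/pitch/roll [ 96.1  -24.06   0.5 ] F [ 1.8 -0.8  1.7] gap 20.5 t 9.7
back [0.6154 0.1665 0.0042]
[22.0, -1.9, -33.6, -0.006, 0.034, -0.006]
[74.2, -2.5, -87.4, -0.006, 0.034, -0.006]
```

View pics/s3.png

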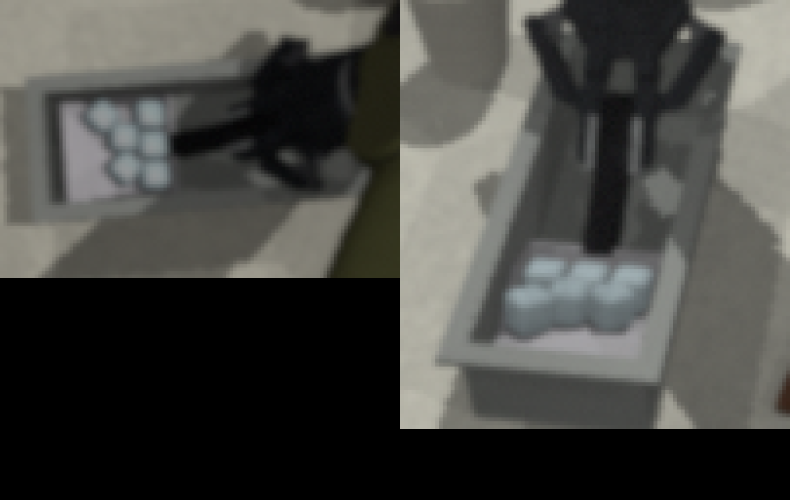

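All six cubes slid to the back of the tilted scoop. Lifting.

```bash
python3 -m inch '[7,-1,-12,0,0.015,0,10,15,-1.9,-24,-0.006,0.034,-0.006,10,30,-2,-42,-0.006,0.034,-0.006,10,45,-2,-57,-0.006,0.034,-0.006,10,60,-2.3,-73,-0.006,0.034,-0.006,10,74,-2.5,-87,-0.006,0.034,-0.006,10,74,-2.5,-87,-0.006,0.034,-0.006,10]'; python3 - <<'E'
from h import *
scoop_now();Y=TY+.8
n=np.array([np.cos(np.radians(Y)),np.sin(np.radians(Y))])
L=BK-.03*n+[.003,0]
print("above",row(*goal([*(L-.04*n),.14],Y,24)))
for p in (20,10,0,-10,-20,-30,-40,-50): print(p,row(*goal([*L,.10],Y,p,ref=(.045,0,0))))
E
```

```text
time_s: 10.5
tcp_pos: [0.637, -0.0263, 0.2897]
ee_rot: [0.612, 0.687, 0.263, -0.29]
wrist_force: [0.3, -0.5, -1.5]
finger_gap: 0.243
grip_force: 109.0
scoop [611.9 204.8 148.7] lip [607.2 245.  168.4] yaw/pitch/roll [ 96.59 -25.98  -0.39] F [ 0.3 -0.5 -1.5] gap 20.8 t 10.5
above [-353.5, -34.4, -365.8, 0.003, -0.035, 0.006]
20 [-376.2, -34.6, -331.9, 0.003, -0.104, 0.006]
10 [-324.8, -34.3, -340.0, 0.004, -0.279, 0.005]
0 [-272.7, -34.0, -339.1, 0.004, -0.454, 0.005]
-10 [-221.6, -33.7, -329.2, 0.005, -0.628, 0.005]
-20 [-173.0, -33.5, -310.6, 0.005, -0.803, 0.004]
-30 [-128.4, -33.3, -283.8, 0.005, -0.977, 0.004]
-40 [-89.1, -33.2, -249.6, 0.006, -1.152, 0.004]
-50 [-56.3, -33.1, -209.2, 0.006, -1.326, 0.003]
```

```bash
python3 -m inch '[-6,-0.5,-6,0,0,0,10,-17,-1.6,-17,0,0,0,10,-35,-3.4,-36,0,0,0,10,-59,-5.7,-61,0,0,0,10,-83,-8,-86,0,0,0,10,-107,-10.4,-111,0,0,0,10,-132,-12.8,-136,0,0,0,10,-156,-15.2,-161,0,0,0,10,-180,-17.5,-187,0,0,0,10,-204,-20,-212,0,0,0,10,-229,-22.3,-237,0,0,0,10,-253,-24.6,-262,0,0,0,10,-277,-27,-287,0,0,0,10,-302,-29.3,-312,0,0,0,10,-320,-31.2,-331,0,0,0,10,-334,-32.5,-346,0,0,0,10,-344,-33.5,-356,0,0,0,10,-350,-34,-362,0,0,0,10,-353,-34.4,-366,0,0,0,10,-353,-34.4,-366,0,0,0,10]'; python3 - <<'E'
from h import *
scoop_now();Y=TY+.8
n=np.array([np.cos(np.radians(Y)),np.sin(np.radians(Y))])
L=BK-.03*n+[.003,0]
print(arm.get_state()["joint_positions"].round(2))
for p in (20,10,0,-10,-20,-30,-40,-50): print(p,row(*goal([*L,.10],Y,p,ref=(.045,0,0))))
im=arm.capture("top")[140:220,300:415,::-1];jm=arm.capture("side")[120:230,200:300,::-1]
c=np.zeros((500,790,3),np.uint8);A=cv2.resize(im,(400,278),interpolation=3);c[:278,:400]=A;c[:429,400:]=cv2.resize(jm,(390,429),interpolation=3);cv2.imwrite("pics/b1.png",c)
E
```

```text
time_s: 12.5
tcp_pos: [0.658, -0.5361, 0.283]
ee_rot: [0.614, 0.685, 0.261, -0.293]
wrist_force: [0.2, 0.8, -2.2]
finger_gap: 0.243
grip_force: 108.9
scoop [ 632.1 -304.7  142.6] lip [ 627.6 -264.6  162.4] yaw/pitch/roll [ 9.631e+01 -2.614e+01  8.000e-02] F [ 0.2  0.8 -2.2] gap 20.8 t 12.5
[-0.8   0.78  1.04  0.5   1.96 -0.87]
20 [-18.2, 1.7, 29.9, -0.001, -0.107, -0.0]
10 [33.2, 1.7, 21.9, -0.002, -0.282, -0.0]
0 [85.2, 1.7, 22.9, -0.002, -0.456, -0.0]
-10 [136.3, 1.7, 33.0, -0.002, -0.631, 0.0]
-20 [184.9, 1.7, 51.8, -0.002, -0.805, 0.0]
-30 [229.4, 1.7, 78.7, -0.002, -0.98, 0.0]
-40 [268.6, 1.8, 113.0, -0.002, -1.154, 0.001]
-50 [301.3, 1.8, 153.5, -0.002, -1.329, 0.001]
```

View pics/b1.png

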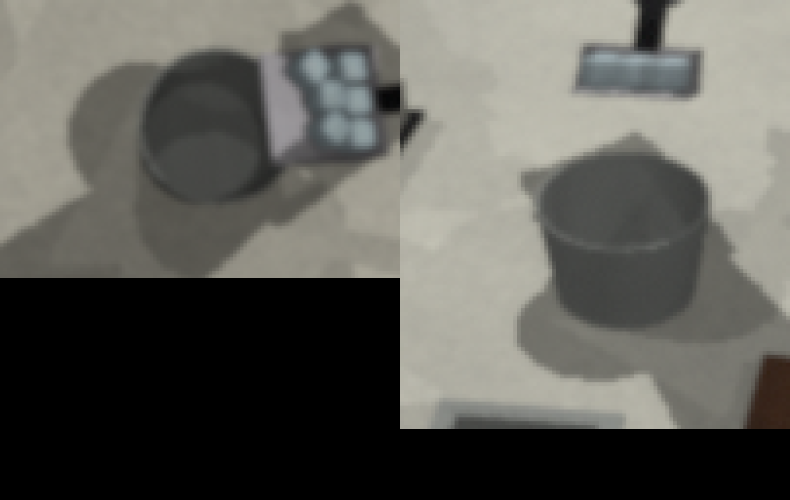

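All six cubes are still in the scoop beside the bucket; the lip corners are at (260,57) and (278,165). I check the lateral alignment numerically.

```bash
python3 - <<'E'
from h import *
q=np.array([[260,57],[278,165]])/3.478+[300,140]-.35;w=ray("top",q,.163);print(w.round(4),w.mean(0))
c=np.array([[213,47],[213,203],[140,125],[287,125]])/3.478+[300,140]-.35;print(ray("top",c,.085).round(4))
E
```

```text
[[ 0.6673 -0.2623  0.163 ]
 [ 0.5814 -0.2754  0.163 ]] [ 0.62437861 -0.26887069  0.163     ]
[[ 0.6943 -0.2396  0.085 ]
 [ 0.5614 -0.2387  0.085 ]
 [ 0.6267 -0.178   0.085 ]
 [ 0.6281 -0.3012  0.085 ]]
```

```bash
python3 -m inch '[10,1,6,0,-0.09,0,10,20,2,14,0,-0.18,0,10,33,3,22,-0.002,-0.282,0,10,59,3,21.5,-0.002,-0.369,0,10,85,3,23,-0.002,-0.456,0,10,111,3,27,-0.002,-0.544,0,10,136,3,33,-0.002,-0.631,0,10,149,3,37,-0.002,-0.675,0,10,161,3,42,-0.002,-0.718,0,10,173,3,47,-0.002,-0.762,0,10,185,3,52,-0.002,-0.805,0,10,185,3,52,-0.002,-0.805,0,10,207,3,65,-0.002,-0.893,0,10,229,3,79,-0.002,-0.98,0,10,249,3,95,-0.002,-1.067,0,10,269,3,113,-0.002,-1.154,0,10,286,3,133,-0.002,-1.242,0,10,301,3,153,-0.002,-1.329,0,10,301,3,153,-0.002,-1.329,0,10,301,3,153,-0.002,-1.329,0,10]'; python3 - <<'E'
from h import *
scoop_now()
for n in("top","side"):
    im=arm.capture(n);np.save(f"pics/p_{n}.npy",im);I=im.astype(int);m=((I[...,2]-I[...,0]>7)&(I.sum(2)>200)).astype(np.uint8)
    k,_,st,ce=cv2.connectedComponentsWithStats(m)
    print(n,[(ce[i].round().tolist(),int(st[i,4])) for i in range(1,k) if st[i,4]>8])
E
```

```text
time_s: 14.6
tcp_pos: [0.626, -0.2181, 0.3946]
ee_rot: [0.644, 0.72, -0.172, 0.192]
wrist_force: [0.1, -0.3, -2.3]
finger_gap: 0.242
grip_force: 108.9
scoop [ 635.  -297.8  134.8] lip [ 631.7 -269.1  100.4] yaw/pitch/roll [ 9.639e+01  4.995e+01 -1.000e-02] F [ 0.1 -0.3 -2.3] gap 20.7 t 14.6
top [([352.0, 171.0], 143)]
side [([260.0, 180.0], 33)]
```

```bash
python3 - <<'E'
from h import *
Y=TY+.8
n=np.array([np.cos(np.radians(Y)),np.sin(np.radians(Y))]);L=np.array([.6317,-.2691])
print(row(*goal([*L,.103],Y,-62,ref=(.045,0,0))))
G=L-.045*n-.06*n;print("retreat flat high",row(*goal([*G,.2],Y,0)))
im=np.load("pics/p_top.npy").astype(int);m=((im[...,2]-im[...,0]>7)&(im.sum(2)>200))
for y in range(158,186): print(''.join('#' if m[y,x] else '.' for x in range(335,392)))
E
```

```text
[60.8, 0.1, -17.6, 0.001, -0.209, -0.001]
retreat flat high [-278.7, 0.1, 121.9, 0.001, 0.873, -0.0]
.........................................................
.........................................................
.........................................................
.........................................................
.........................................................
.........................................................
.......................###...............................
.....................######..............................
....................######...............................
...........######..######................................
..........##############.................................
..........##############.................................
.........##################..............................
.........##################..............................
.........##########...###................................
..........#########......................................
...........#######.......................................
..........#######........................................
.........#######.........................................
.........#######.........................................
.............##..........................................
.........................................................
.........................................................
.........................................................
.........................................................
.........................................................
.........................................................
.........................................................
```

```bash
python3 -m inch '[30,0,-9,0,-0.1,0,10,61,0,-18,0,-0.209,0,10,61,0,-18,0,-0.209,0,10,61,0,-18,0,-0.209,0,10,61,0,-18,0,-0.209,0,10,30,0,-50,0,-0.1,0,10,-10,0,-40,0,0.02,0,10,-50,0,-20,0,0.15,0,10,-90,0,10,0,0.28,0,10,-140,0,40,0,0.42,0,10,-185,0,65,0,0.56,0,10,-230,0,90,0,0.7,0,10,-279,0,122,0,0.873,0,10,-279,0,122,0,0.873,0,10,-279,0,122,0,0.873,0,10]'; python3 - <<'E'
from h import *
scoop_now()
for n in("top","side"):
    im=arm.capture(n);np.save(f"pics/q_{n}.npy",im);I=im.astype(int);m=((I[...,2]-I[...,0]>7)&(I.sum(2)>200)).astype(np.uint8)
    k,_,st,ce=cv2.connectedComponentsWithStats(m)
    print(n,[(ce[i].round().tolist(),int(st[i,4])) for i in range(1,k) if st[i,4]>8])
    if n=="top":
        for y in range(150,200): print(''.join('#' if m[y,x] else '.' for x in range(325,400)))
    c=ray("top",[[339,176.5],[385,176.5]],.085)
I=np.load("pics/q_top.npy").astype(float);rb=cv2.GaussianBlur(I[...,0]-I[...,2],(3,3),0);y,x=np.mgrid[:420,:560]
cs,_=cv2.findContours(((x>325)&(x<386)&(y>150)&(y<205)&(rb<6)).astype(np.uint8),0,1);print(cv2.boundingRect(max(cs,key=cv2.contourArea)))
E
```

```text
time_s: 16.2
tcp_pos: [0.6575, -0.525, 0.4265]
ee_rot: [0.659, 0.732, 0.116, -0.129]
wrist_force: [-0.3, 1.3, -1.7]
finger_gap: 0.247
grip_force: 108.8
scoop [ 642.2 -378.8  197.8] lip [ 637.4 -334.1  197.7] yaw/pitch/roll [ 9.602e+01  4.000e-02 -2.000e-02] F [-0.3  1.3 -1.7] gap 21.1 t 16.2
top [([351.0, 180.0], 334), ([368.0, 179.0], 47)]
...........................................................................
...........................................................................
...........................................................................
...........................................................................
...........................................................................
...........................................................................
...........................................................................
...........................................................................
...........................................................................
.........................................................................
[... 2389 characters left out ...]
########.....................................
........................#....#########.....................................
.............................#########.....................................
.............................#########.....................................
.............................########......................................
..............................#######......................................
...........................................................................
...........................................................................
...........................................................................
side [([259.0, 181.0], 38)]
(339, 153, 46, 46)
```

The bucket holds all six cubes, none show anywhere else, and it hasn't moved (bounding box unchanged). Returning the scoop to the grasp pose.

```bash
python3 - <<'E'
from h import *
P=np.array([.4194,-.1774,.2456]);Q=R.from_quat([.722,.67,.127,-.116]).as_matrix()
for h in (.13,.03,.001): print(row(P+[0,0,h],Q))
E
```

```text
[327.2, -200.6, 175.1, -0.064, -0.003, 0.173]
[293.0, -200.8, 269.1, -0.064, -0.003, 0.173]
[283.1, -200.8, 296.3, -0.064, -0.003, 0.173]
```

```bash
python3 -m inch '[20,-12,10,-0.004,0,0.01,10,54,-33,29,-0.01,0,0.03,10,90,-55,48,-0.018,-0.001,0.05,10,130,-80,70,-0.025,-0.001,0.07,10,170,-104,91,-0.033,-0.001,0.09,10,210,-129,112,-0.04,-0.002,0.11,10,250,-153,134,-0.05,-0.002,0.13,10,290,-178,155,-0.057,-0.003,0.155,10,327,-200,175,-0.064,-0.003,0.173,10,327,-200,175,-0.064,-0.003,0.173,10,327,-201,175,-0.064,-0.003,0.173,10,316,-201,206,-0.064,-0.003,0.173,10,304,-201,238,-0.064,-0.003,0.173,10,293,-201,269,-0.064,-0.003,0.173,10,293,-201,269,-0.064,-0.003,0.173,10]'; python3 - <<'E'
from h import *
scoop_now()
P=np.array([.4194,-.1774,.2456]);Q=R.from_quat([.722,.67,.127,-.116]).as_matrix()
for h in (.001,0): print(row(P+[0,0,h],Q))
E
```

```text
time_s: 17.8
tcp_pos: [0.4185, -0.1759, 0.2727]
ee_rot: [0.721, 0.67, 0.126, -0.12]
wrist_force: [-1.3, 0.5, -1.1]
finger_gap: 0.242
grip_force: 108.7
scoop [428.3 -29.3  44. ] lip [431.6  15.6  44. ] yaw/pitch/roll [8.582e+01 4.000e-02 2.200e-01] F [-1.3  0.5 -1.1] gap 20.6 t 17.8
[-10.2, 1.1, 24.0, -0.007, -0.004, -0.0]
[-10.6, 1.1, 25.0, -0.007, -0.004, -0.0]
```

```bash
python3 -m inch '[-4,0.5,10,-0.004,-0.004,0,10,-8,1,19,-0.007,-0.004,0,10,-10,1,23.5,-0.007,-0.004,0,10,-10,1,24,-0.007,-0.004,0,10,-10,1,24.5,-0.007,-0.004,0,10]'; python3 -c "
from h import *
scoop_now()"
```

```text
time_s: 18.3
tcp_pos: [0.4204, -0.1775, 0.2503]
ee_rot: [0.722, 0.671, 0.128, -0.112]
wrist_force: [-0.1, -0.0, -2.5]
finger_gap: 0.242
grip_force: 108.8
scoop [433.7 -32.7  20.5] lip [437.1  12.2  20.2] yaw/pitch/roll [85.66  0.45 -0.57] F [-0.1 -0.  -2.5] gap 20.7 t 18.3
```

```bash
python3 -m inch '[0,0,0,0,0,0,10,-0.7,0,1.9,0,0,0,10,-1,0,2.8,0,0,0,10,-1,0,2.8,0,0,0,10]'; python3 -c "
from h import *
scoop_now()"
```

```text
time_s: 18.7
tcp_pos: [0.4201, -0.1772, 0.2467]
ee_rot: [0.722, 0.671, 0.128, -0.113]
wrist_force: [-0.7, 0.6, -2.0]
finger_gap: 0.247
grip_force: 108.8
scoop [433.2 -32.3  17. ] lip [436.6  12.6  16.7] yaw/pitch/roll [85.67  0.42 -0.51] F [-0.7  0.6 -2. ] gap 21.1 t 18.7
```

Within about 1 mm of the board; one more step, then release.

```bash
python3 -m inch '[-0.3,0,0.9,0,0,0,10,-0.5,0,1.4,0,0,0,10,-0.5,0,1.4,0,0,0,10]'; python3 -c "
from h import *
scoop_now()"; python3 -m inch '[-0.5,0,1.4,0,0,0,30,-0.5,0,1.4,0,0,0,50,-0.5,0,1.4,0,0,0,70,-0.5,0,1.4,0,0,0,70,-0.5,0,1.4,0,0,0,70,-0.5,0,-20,0,0,0,70,-0.5,0,-60,0,0,0,70,-0.5,0,-100,0,0,0,70,-0.5,0,-140,0,0,0,70,-0.5,0,-180,0,0,0,70,-50,0,-180,0,0,0,70,-100,0,-200,0,0,0,70,-150,0,-200,0,0,0,70,-200,0,-200,0,0,0,70,-200,0,-200,0,0,0,70]'; python3 - <<'E'
from h import *
print(arm.get_state()["wrist_force"].round(1))
im=arm.capture("top");I=im.astype(int);y,x=np.mgrid[:420,:560]
m=((x>265)&(x<318)&(y>215)&(y<265)&(I[...,2]-I[...,0]>-3)&(I.sum(2)>250)).astype(np.uint8)
cs,_=cv2.findContours(m,0,1);c=max(cs,key=cv2.contourArea);print("floor",cv2.boundingRect(c),"before",end=" ")
J=np.load("pics/top0.npy").astype(int);m0=((x>265)&(x<318)&(y>215)&(y<265)&(J[...,2]-J[...,0]>-3)&(J.sum(2)>250)).astype(np.uint8)
cs,_=cv2.findContours(m0,0,1);print(cv2.boundingRect(max(cs,key=cv2.contourArea)),m.sum(),m0.sum())
h=lambda A:np.argwhere((A.sum(2)<75)&(x>300)&(x<345)&(y>235)&(y<256))
print("handle",h(I).mean(0),len(h(I)),h(J).mean(0),len(h(J)))
s=arm.capture("side").astype(int);t=np.load("pics/side0.npy").astype(int);h=lambda A:np.argwhere((A.sum(2)<110)&(x>300)&(x<335)&(y>180)&(y<232))
print("side handle",h(s).mean(0),len(h(s)),h(t).mean(0),len(h(t)))
m=((I[...,2]-I[...,0]>7)&(I.sum(2)>200)).astype(np.uint8);k,_,st,ce=cv2.connectedComponentsWithStats(m);print([(ce[i].round().tolist(),int(st[i,4])) for i in range(1,k) if st[i,4]>8])
d=abs(I-J).sum(2)>60;d[260:]=0;k,_,st,ce=cv2.connectedComponentsWithStats(d.astype(np.uint8));print([(ce[i].round().tolist(),int(st[i,4])) for i in range(1,k) if st[i,4]>40])
E
```

```text
time_s: 19.0
tcp_pos: [0.4204, -0.1774, 0.2459]
ee_rot: [0.722, 0.671, 0.128, -0.113]
wrist_force: [-0.6, -1.1, 4.8]
finger_gap: 0.24
grip_force: 109.6
scoop [433.5 -32.5  16.3] lip [436.9  12.3  15.9] yaw/pitch/roll [85.68  0.42 -0.53] F [-0.6 -1.1  4.8] gap 20.5 t 19.0
time_s: 20.5
tcp_pos: [0.3986, -0.4358, 0.3628]
ee_rot: [0.724, 0.669, 0.128, -0.115]
wrist_force: [0.8, 0.6, 0.0]
finger_gap: 0.821
grip_force: 0.0
[0.8 0.6 0. ]
floor (275, 228, 30, 28) before (275, 229, 24, 29) 694 631
handle [242.87315634 319.87610619] 339 [245.65  318.475] 240
side handle [208.03558719 315.34519573] 281 [207.3442623  317.18032787] 244
[([352.0, 180.0], 311), ([368.0, 179.0], 44)]
[([360.0, 167.0], 58), ([369.0, 179.0], 73), ([359.0, 193.0], 56), ([348.0, 242.0], 1005), ([486.0, 244.0], 2874), ([288.0, 228.0], 52), ([291.0, 255.0], 121)]
```

```bash
python3 -c "
from cell import arm
print(arm.close_job())"
```

```text
the job is handed in; nothing more can be done
None
```

I scooped all six cubes into the bucket, put the scoop back flat on the larger board and let go, then handed the job in at about 20.6 s; the last camera check showed ice only in the bucket, but no verdict came back.

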